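# Shim the rocking corner of a jig plate

## Robot

A 6-joint arm with a two-finger parallel gripper is mounted at the origin on the work surface. World frame = base frame: x ahead of the robot, y to its left, z up, the work surface at z = 0. Lengths are in m, angles in degrees, forces in N, time in s.
With the tool pointing down it reaches from about 0.4 to 0.825 m from the base axis. Payload 7 kg.
Tool frame: the origin (TCP) lies on the centre line of the jaws, within the pads' length; the fingertips stand 8 mm ahead of it and the grasp point (between the pads) lies 11 mm behind it (r.nose_length is the distance from the TCP to the fingertips, in m); y points along the fingers, z is the direction in which the jaws open and shut, and the axes are right-handed (so a half turn about y gives the same grasp; the last joint's range is limited). The gripper opens to 85 mm and grips with 20 to 120 N. Pads are 22 mm wide; open, the fingers measure 114 mm over their backs; the gripper's body (76 mm by 85 mm) begins 54 mm behind the grasp point. The pads swing forward as they close: fully open they stand 13 mm farther back than shut.
Start: joints at [79.876, 20.546, 0.682, 0, -70.136, -16.507], TCP at [0.303, 0.603, 0.239] pointing down, gripper open.
Joint ranges: [-176.03, 176.03], [-82.01, 121.73], [-58.28, 71.71], [-173.87, 95.51], [-174.79, -0.11], [-173.66, 173.66]. Speed limits (degrees/s): [136.94, 136.94, 172.46, 180, 180, 180].

## Interface

Orientations are given as a 3x3 rotation matrix whose columns are the frame's x, y, z axes.
In Python, from plant import r, vision, ticket gives the robot as it stands.
- The arm moves only by the tool play_rows, never from a script. Its argument "commands" is a list of rows, each a list of 7 numbers: the shift along the world's x, y, z in mm, then the turn, a rotation vector about the world's x, y, z in degrees, then the closure, from -1 (fully open) to 1 (shut). A call has exactly 10 rows; each row shifts and turns the commanded pose from where the row before left it; what a row does not reach is not made up. A row lasts 1/8 s, in which the tool goes at most 62.5 mm and 10.7 degrees, less where a joint would pass 70% of its speed; a pose out of reach is approached as far as the arm can. A call is refused whole if a number of a shift passes 62.5 or a number of a turn 10.7, either way. A call with a gripper value outside its range is refused whole. The fingers move at their own pace and stop on an object; "squeeze" is the grip in N (left out, the last holds). Time passes only in rows, so rows that do not move let the fingers close, or fill a call up. It gives the time, the measured TCP pose, the force and the opening at its end, in the units of the state.
- r.get_state(): the state, without advancing time (a new reading comes with each control period).
- vision.grab_frame(name): name is "scene" or "top"; returns the picture (480x640x3 uint8, blue, green, red); there is no depth.
- vision.calibration(name): a dict with "fovy" (degrees; the focal length in pixels is half the picture's height over the tangent of half this angle, whatever the lens; pixels are square), "cx", "cy" (the principal point, pixels), "eye" and "attitude" of the camera in the world. Camera axes: x right, y down, z forward; pixel columns grow to the right and rows downward; lengths in m; the calibration is good to about 2 mm. A picture is of the moment at which its call begins. calibration takes no time and is no camera call.
- ticket.finish_job(): hands the job in, once; it reports no verdict.
The state is a dict: "time": time; "joint_pos": joint angles; "qvel": joint speeds; "effort": joint torques, N m; "position": TCP position; "eef_rot": TCP orientation; "force": force on the tool from outside, world axes, zero at the start; "wrist_torque": the same for the moment, N m; "gripper_width": opening from 0.0 (shut) to 1.0 (fully open).
Only numpy, scipy, OpenCV 4.12 (cv2) and the standard library are available. Lean on these libraries where they do the work, as an engineer would, in place of code of your own. Each camera call takes 0.05 s, during which the arm holds its last target.

## Task

The jig plate rocks on one of its corners: press down on the corners, one at a time, until you find the one that gives, and then press that corner's cam-shim lever down flat, leaving the other three levers up. Press that same corner once more, firmly, to check that it now sits solid on its shim, then take the hand clear. Press with the fingertips and pick nothing up; the things lying round the jig stay where they are.

Things in the scene. Friction and masses are not known exactly. Their poses are not given: they have to be found in the camera images.
- jig_base: the jig's fixed grey base on the bench, 210 x 262 x 10 mm; origin at the middle of its underside, on the bench; own x = across the jig away from the robot, own y = towards its left side, z up
- plate: bare aluminium jig plate, 180 (x) x 240 (y) x 10 mm, with a fence, a clamped wood strip and two toggle clamps in its middle (up to 45 mm above its top; the corners are bare). Bolted at its centre on a rubber mount; the corners sit on four hidden rests, one of them worn low (which corner differs each time). Origin at the centre of its underside, 46 mm above the bench; axes as the base
- corner_near_left (a point): where to press the plate's near left corner (near = towards the robot, left as the robot sees it): a point on the plate's top face, 20 mm in from both edges, directly over the rest, 56 mm above the bench. Pressed with 5 to 6 N the one rocking corner goes down about 4.5 mm and springs back; the other three are firm. It moves with the plate
- corner_near_right (a point): where to press the plate's near right corner (near = towards the robot, right as the robot sees it): a point on the plate's top face, 20 mm in from both edges, directly over the rest, 56 mm above the bench. Pressed with 5 to 6 N the one rocking corner goes down about 4.5 mm and springs back; the other three are firm. It moves with the plate
- corner_far_left (a point): where to press the plate's far left corner (far = away from the robot, left as the robot sees it): a point on the plate's top face, 20 mm in from both edges, directly over the rest, 56 mm above the bench. Pressed with 5 to 6 N the one rocking corner goes down about 4.5 mm and springs back; the other three are firm. It moves with the plate
- corner_far_right (a point): where to press the plate's far right corner (far = away from the robot, right as the robot sees it): a point on the plate's top face, 20 mm in from both edges, directly over the rest, 56 mm above the bench. Pressed with 5 to 6 N the one rocking corner goes down about 4.5 mm and springs back; the other three are firm. It moves with the plate
- bracket_near_left: fixed clevis of the near left corner's cam shim, under the plate's side edge beside that corner; origin at the middle of the pivot pin, 23 mm above the bench and 8 mm inside the plate's edge; own x axis is level and points straight out from the plate's side, along the lever; y is along the pivot pin; z up
- shim_near_left (a joint): cam shim: a steel cam under the plate's edge with a flat lever 20 mm wide, 6 mm thick, reaching 78 mm out from the pivot pin. Turn in rad: 0 to 0.1 at the start (lever pointing out and up, about 50 degrees above level), 0.9 = pressed flat (level, at its stop), the cam then upright, 0.8 mm below the plate. Stiff (about 4 N pressed 42 mm out from the pin); stays where it is left
- tab_near_left (a point): middle of the top face of that lever's ribbed thumb pad (36 x 22 mm), 60 mm from the pivot pin along the lever; it moves with the lever
- bracket_near_right: fixed clevis of the near right corner's cam shim, under the plate's side edge beside that corner; origin at the middle of the pivot pin, 23 mm above the bench and 8 mm inside the plate's edge; own x axis is level and points straight out from the plate's side, along the lever; y is along the pivot pin; z up
- shim_near_right (a joint): cam shim: a steel cam under the plate's edge with a flat lever 20 mm wide, 6 mm thick, reaching 78 mm out from the pivot pin. Turn in rad: 0 to 0.1 at the start (lever pointing out and up, about 50 degrees above level), 0.9 = pressed flat (level, at its stop), the cam then upright, 0.8 mm below the plate. Stiff (about 4 N pressed 42 mm out from the pin); stays where it is left
- tab_near_right (a point): middle of the top face of that lever's ribbed thumb pad (36 x 22 mm), 60 mm from the pivot pin along the lever; it moves with the lever
- bracket_far_left: fixed clevis of the far left corner's cam shim, under the plate's side edge beside that corner; origin at the middle of the pivot pin, 23 mm above the bench and 8 mm inside the plate's edge; own x axis is level and points straight out from the plate's side, along the lever; y is along the pivot pin; z up
- shim_far_left (a joint): cam shim: a steel cam under the plate's edge with a flat lever 20 mm wide, 6 mm thick, reaching 78 mm out from the pivot pin. Turn in rad: 0 to 0.1 at the start (lever pointing out and up, about 50 degrees above level), 0.9 = pressed flat (level, at its stop), the cam then upright, 0.8 mm below the plate. Stiff (about 4 N pressed 42 mm out from the pin); stays where it is left
- tab_far_left (a point): middle of the top face of that lever's ribbed thumb pad (36 x 22 mm), 60 mm from the pivot pin along the lever; it moves with the lever
- bracket_far_right: fixed clevis of the far right corner's cam shim, under the plate's side edge beside that corner; origin at the middle of the pivot pin, 23 mm above the bench and 8 mm inside the plate's edge; own x axis is level and points straight out from the plate's side, along the lever; y is along the pivot pin; z up
- shim_far_right (a joint): cam shim: a steel cam under the plate's edge with a flat lever 20 mm wide, 6 mm thick, reaching 78 mm out from the pivot pin. Turn in rad: 0 to 0.1 at the start (lever pointing out and up, about 50 degrees above level), 0.9 = pressed flat (level, at its stop), the cam then upright, 0.8 mm below the plate. Stiff (about 4 N pressed 42 mm out from the pin); stays where it is left
- tab_far_right (a point): middle of the top face of that lever's ribbed thumb pad (36 x 22 mm), 60 mm from the pivot pin along the lever; it moves with the lever
- tape_roll: loose roll of brown packing tape lying flat, 104 mm across, 48 mm high; origin at the middle of its underside; to be left alone
- glue_bottle: loose white glue bottle, 52 mm across, 130 mm tall; origin at the middle of its underside; to be left alone
- spring_clamp: loose spring clamp with orange jaws lying on its side, about 135 x 65 x 24 mm; origin at the middle of its underside; to be left alone
- wood_offcut: loose wooden offcut, 100 x 55 x 38 mm; origin at the middle of its underside; to be left alone

How it is judged (in metres and radians):
On the way, in this order (a step that is already met when the one before it is completed fails the run):
1. the rocking corner is found: the fingers press the plate at a corner and that corner goes down at least 3 mm (((contact force between the fingers and plate above 2 N and horizontal distance between the grasp point and corner_near_left below 0.06 m and distance of corner_near_left from where it was at the start of the episode above 0.003 m) or (contact force between the fingers and plate above 2 N and horizontal distance between the grasp point and corner_near_right below 0.06 m and distance of corner_near_right from where it was at the start of the episode above 0.003 m) or (contact force between the fingers and plate above 2 N and horizontal distance between the grasp point and corner_far_left below 0.06 m and distance of corner_far_left from where it was at the start of the episode above 0.003 m) or (contact force between the fingers and plate above 2 N and horizontal distance between the grasp point and corner_far_right below 0.06 m and distance of corner_far_right from where it was at the start of the episode above 0.003 m))), for 0.1 s.
2. one shim lever is pressed flat (past 0.8 rad), the other three still up (under 0.3 rad) (((value of joint shim_near_left above 0.8 rad and value of joint each of shim_near_right, shim_far_left, shim_far_right below 0.3 rad) or (value of joint shim_near_right above 0.8 rad and value of joint each of shim_near_left, shim_far_left, shim_far_right below 0.3 rad) or (value of joint shim_far_left above 0.8 rad and value of joint each of shim_near_left, shim_near_right, shim_far_right below 0.3 rad) or (value of joint shim_far_right above 0.8 rad and value of joint each of shim_near_left, shim_near_right, shim_far_left below 0.3 rad))), for 0.2 s.
3. the shimmed corner is pressed again with at least 4 N and is firm: it goes down less than 2.5 mm and its shim carries it (at least 1.5 N between plate and shim) (((value of joint shim_near_left above 0.8 rad and value of joint each of shim_near_right, shim_far_left, shim_far_right below 0.3 rad and contact force between the fingers and plate above 4 N and horizontal distance between the grasp point and corner_near_left below 0.06 m and contact force between bracket_near_left and plate above 1.5 N and distance of corner_near_left from where it was at the start of the episode below 0.0025 m) or (value of joint shim_near_right above 0.8 rad and value of joint each of shim_near_left, shim_far_left, shim_far_right below 0.3 rad and contact force between the fingers and plate above 4 N and horizontal distance between the grasp point and corner_near_right below 0.06 m and contact force between bracket_near_right and plate above 1.5 N and distance of corner_near_right from where it was at the start of the episode below 0.0025 m) or (value of joint shim_far_left above 0.8 rad and value of joint each of shim_near_left, shim_near_right, shim_far_right below 0.3 rad and contact force between the fingers and plate above 4 N and horizontal distance between the grasp point and corner_far_left below 0.06 m and contact force between bracket_far_left and plate above 1.5 N and distance of corner_far_left from where it was at the start of the episode below 0.0025 m) or (value of joint shim_far_right above 0.8 rad and value of joint each of shim_near_left, shim_near_right, shim_far_left below 0.3 rad and contact force between the fingers and plate above 4 N and horizontal distance between the grasp point and corner_far_right below 0.06 m and contact force between bracket_far_right and plate above 1.5 N and distance of corner_far_right from where it was at the start of the episode below 0.0025 m))), for 0.2 s.
At the end, for the whole second after the job is handed in: the shim lever of the corner that rocked is flat (past 0.8 rad), the other three levers are up (under 0.3 rad), the plate is back level (every corner within 2.5 mm of its start) and the things round the jig are within 30 mm of where they were (((value of joint shim_near_left above 0.8 rad and value of joint each of shim_near_right, shim_far_left, shim_far_right below 0.3 rad) or (value of joint shim_near_right above 0.8 rad and value of joint each of shim_near_left, shim_far_left, shim_far_right below 0.3 rad) or (value of joint shim_far_left above 0.8 rad and value of joint each of shim_near_left, shim_near_right, shim_far_right below 0.3 rad) or (value of joint shim_far_right above 0.8 rad and value of joint each of shim_near_left, shim_near_right, shim_far_left below 0.3 rad)) and distance of each of corner_near_left, corner_near_right, corner_far_left, corner_far_right from where it was at the start of the episode below 0.0025 m and distance of each of tape_roll, glue_bottle, spring_clamp, wood_offcut from where it was at the start of the episode below 0.03 m); the robot touches nothing.
It fails at once if a second shim lever is pressed down (two of them past 0.3 rad) (value of joint each of shim_near_left, shim_near_right above 0.3 rad or value of joint each of shim_near_left, shim_far_left above 0.3 rad or value of joint each of shim_near_left, shim_far_right above 0.3 rad or value of joint each of shim_near_right, shim_far_left above 0.3 rad or value of joint each of shim_near_right, shim_far_right above 0.3 rad or value of joint each of shim_far_left, shim_far_right above 0.3 rad).
It fails at once if the plate is lifted or pried (a corner more than 9 mm from its place) (distance of any of corner_near_left, corner_near_right, corner_far_left, corner_far_right from where it was at the start of the episode above 0.009 m).
It fails at once if a thing lying round the jig is moved or lifted by more than 30 mm (distance of any of tape_roll, glue_bottle, spring_clamp, wood_offcut from where it was at the start of the episode above 0.03 m).
It also fails if it takes over 64 s, if anything falls off the work surface, if the arm or the gripper's body presses on something with over 40 N, if the wrist force passes 120 N, or if a joint passes its speed limit or range.

## Working session

There is one attempt and no reset: what is moved stays moved. The work goes in short steps, Python scripts to look and compute and a tool call to move; the robot and the scene stay as the last step left them, time stands still between calls to the robot, and variables do not carry over. Pictures are saved under pics/ and viewed, and the job is handed in when it is done.

Besides the shell and the picture viewer there is one more tool, called after "Emit:" as name(argument=value, ...), one argument or row to a line, values as JSON. play_rows: Moves the arm, as the interface text tells. Its arguments: {"type":"object","properties":{"commands":{"type":"array"},"squeeze":{"type":"number"}},"required":["commands"]}

```bash
ls; mkdir -p pics; python3 - <<'E'
from plant import r, vision, ticket
import cv2
for n in("scene","top"):
    cv2.imwrite(f"pics/{n}0.png",vision.grab_frame(n)); print(n,vision.calibration(n))
s=r.get_state(); print(s, r.nose_length)
E
```

```text
pics
scene {'fovy': 46.964244047085764, 'cx': 322.5654261607963, 'cy': 240.9697222020427, 'eye': array([ 1.13314171, -0.66861137,  0.91797197]), 'attitude': array([[ 0.7541678 ,  0.47217352, -0.45638043],
       [ 0.65638612, -0.52117335,  0.54546824],
       [ 0.01970234, -0.71093636, -0.7029803 ]])}
top {'fovy': 55.986708071959704, 'cx': 316.66264170230255, 'cy': 239.0949795559247, 'eye': array([ 0.35023525, -0.02214444,  1.20119004]), 'attitude': array([[-0.00556038, -0.97363438,  0.22804643],
       [-0.99997065,  0.00661583,  0.00386405],
       [-0.00527089, -0.22801825, -0.97364259]])}
{'time': 0.1, 'joint_pos': array([ 7.98742007e+01,  2.05877254e+01,  6.41475423e-01, -1.67622584e-02,
       -7.01384532e+01, -1.65076408e+01]), 'qvel': array([ 0.14543435, -0.01953816,  0.21768612,  0.12454029,  0.03554256,
        0.08264941]), 'effort': array([-2.03766271e-03, -5.84766877e+01,  2.94107598e+01,  6.95458129e+00,
       -3.17475933e-03,  9.68353589e-06]), 'position': array([0.30242367, 0.60300134, 0.23847463]), 'eef_rot': array([[-8.93848143e-01, -5.30774532e-04, -4.48369507e-01],
       [ 4.48369794e-01, -1.40693345e-03, -8.93847050e-01],
       [-1.56394806e-04, -9.99998869e-01,  1.49556812e-03]]), 'force': array([0.15261439, 0.35759421, 0.45146327]), 'wrist_torque': array([-0.009118  ,  0.02539259,  0.02330799]), 'gripper_width': 0.9996692888375053} 0.008
```

View pics/scene0.png

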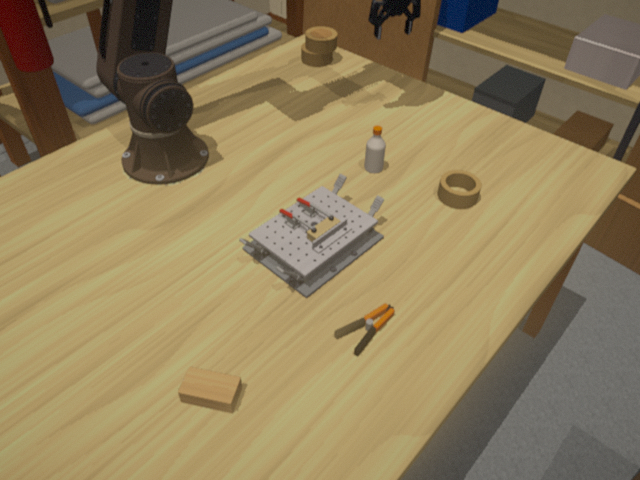

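View pics/top0.png

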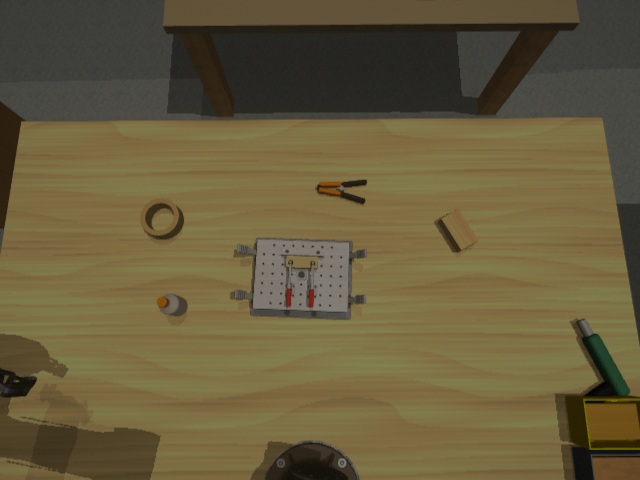

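The top view shows the plate at about x 252–352, y 238–315, with lever tabs on its left at (245,250) and (240,295) and on its right at (360,254) and (360,299). The bottle is at (170,303) and the tape at (160,218). I'll zoom in next.

```bash
cat > h.py <<'E'
import numpy as np, cv2
from plant import r, vision, ticket
def K(n):
    c=vision.calibration(n); f=240/np.tan(np.radians(c['fovy']/2)); return f,c
def ray(n,uv,z):
    f,c=K(n); d=np.array([(uv[0]-c['cx'])/f,(uv[1]-c['cy'])/f,1.]); d=c['attitude']@d; e=c['eye']
    return e+d*(z-e[2])/d[2]
def proj(n,p):
    f,c=K(n); q=c['attitude'].T@(np.array(p)-c['eye']); return np.array([f*q[0]/q[2]+c['cx'],f*q[1]/q[2]+c['cy']])
E
python3 - <<'E'
import cv2
a=cv2.imread('pics/top0.png')[225:330,225:375]; cv2.imwrite('pics/topz.png',cv2.resize(a,None,fx=5.3,fy=5.3,interpolation=cv2.INTER_CUBIC))
a=cv2.imread('pics/scene0.png')[165:300,230:395]; cv2.imwrite('pics/scz.png',cv2.resize(a,None,fx=4.4,fy=4.4,interpolation=cv2.INTER_CUBIC))
E
```

```text
(no output)
```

View pics/topz.png

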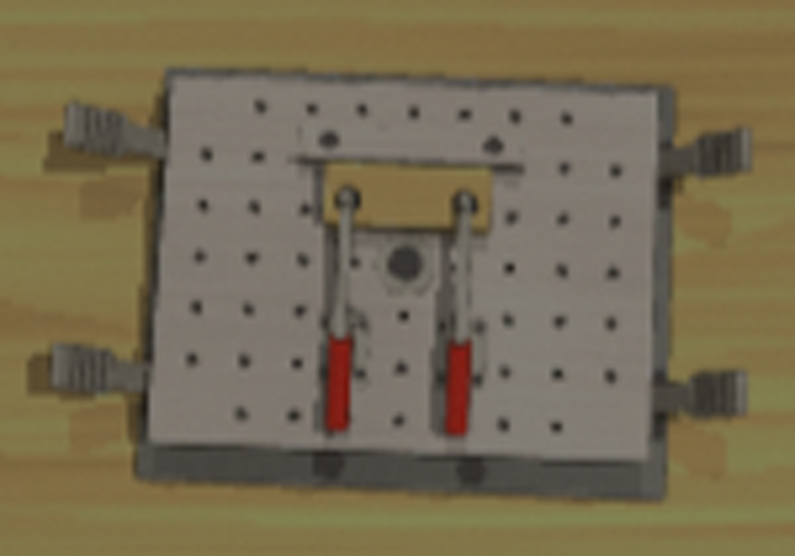

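View pics/scz.png

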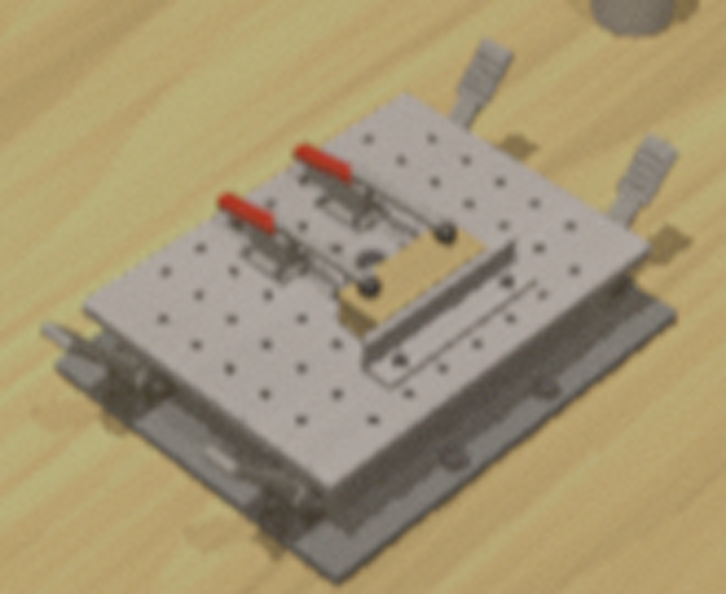

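The plate's top corners show in the top-view zoom at FL (172,78), FR (659,88), NR (645,460) and NL (150,443). In the scene zoom they're at NL (403,95), NR (85,308), FR (330,488) and FL (650,245). I'll cast both sets onto z = 0.056.

```bash
python3 - <<'E'
from h import *
np.set_printoptions(precision=4,suppress=True)
T=dict(FL=(172,78),FR=(659,88),NR=(645,460),NL=(150,443)); S=dict(NL=(403,95),NR=(85,308),FR=(330,488),FL=(650,245))
P={}
for nm,D,n,k,o in(('top',T,'top',5.3,(225,225)),('scene',S,'scene',4.4,(230,165))):
    Q={a:ray(n,((v[0]+.5)/k-.5+o[0],(v[1]+.5)/k-.5+o[1]),.056) for a,v in D.items()}
    P[n]=Q; print(n,{a:q[:2] for a,q in Q.items()})
    print(' sizes',[np.linalg.norm(Q[a]-Q[b]).round(4) for a,b in(('FL','FR'),('NL','NR'),('FL','NL'),('FR','NR'))],'c',sum(Q.values())/4)
    v=Q['FL']+Q['NL']-Q['FR']-Q['NR']; w=Q['FL']+Q['FR']-Q['NL']-Q['NR']; print(' yaw',np.degrees(np.arctan2(-v[0],v[1])),np.degrees(np.arctan2(w[1],w[0])))
for nm,u in(('bottle cap',(163,302)),('tape',(160,218))): print(nm,ray('top',u,.13 if 'b' in nm[:1] else .048)[:2])
E
```

```text
top {'FL': array([0.6189, 0.1378]), 'FR': array([ 0.6123, -0.1015]), 'NR': array([ 0.4316, -0.0909]), 'NL': array([0.441 , 0.1439])}
 sizes [np.float64(0.2394), np.float64(0.235), np.float64(0.1781), np.float64(0.181)] c [0.5259 0.0223 0.056 ]
 yaw -1.9390087534260614 -2.6594811940036154
scene {'NL': array([0.4449, 0.1429]), 'NR': array([ 0.4381, -0.0952]), 'FR': array([ 0.6131, -0.1022]), 'FL': array([0.6228, 0.1367])}
 sizes [np.float64(0.2391), np.float64(0.2382), np.float64(0.178), np.float64(0.1751)] c [0.5297 0.0205 0.056 ]
 yaw -1.986535455122924 -2.16023944049919
bottle cap [0.4509 0.3462]
tape [0.6807 0.3984]
```

Emit:
play_rows(
  commands=[
    [16,-48,0,0,0,8,1],
    [16,-48,0,0,0,8,1],
    [16,-48,0,0,0,8.5,1],
    [16,-48,0,0,0,0,1],
    [16,-48,0,0,0,0,1],
    [16,-48,0,0,0,0,1],
    [16,-48,0,0,0,0,1],
    [16,-48,0,0,0,0,1],
    [16,-48,0,0,0,0,1],
    [16,-47,0,0,0,0,1],
  ],
  squeeze=20,
)

```text
time: 1.35
position: [0.4626, 0.1227, 0.2393]
eef_rot: [[-0.999, -0.0, -0.037], [0.037, 0.0, -0.999], [0.0, -1.0, -0.0]]
force: [1.6, 0.1, 0.1]
gripper_width: 0.002
```

Emit:
play_rows(
  commands=[
    [0,0,-40,0,0,0,1],
    [0,0,-40,0,0,0,1],
    [0,0,-40,0,0,0,1],
    [0,0,-30,0,0,0,1],
    [0,0,-15,0,0,0,1],
    [0,0,-3,0,0,0,1],
    [0,0,-1,0,0,0,1],
    [0,0,-1,0,0,0,1],
    [0,0,0,0,0,0,1],
    [0,0,0,0,0,0,1],
  ],
)

```text
time: 2.6
position: [0.4627, 0.1245, 0.0697]
eef_rot: [[-0.999, 0.001, -0.037], [0.037, 0.0, -0.999], [-0.001, -1.0, -0.001]]
force: [0.0, 0.3, -0.1]
gripper_width: -0.002
```

```bash
python3 - <<'E'
from h import *
s=r.get_state(); print(s['force'],s['position'])
for n,b in(("scene",(150,310,220,400)),("top",(215,340,215,385))):
    a=vision.grab_frame(n)[b[0]:b[1],b[2]:b[3]]; cv2.imwrite(f"pics/{n}1.png",cv2.resize(a,None,fx=4,fy=4))
E
```

```text
[ 0.03479214  0.27021545 -0.10037937] [0.46274556 0.12451615 0.06970227]
```

View pics/scene1.png

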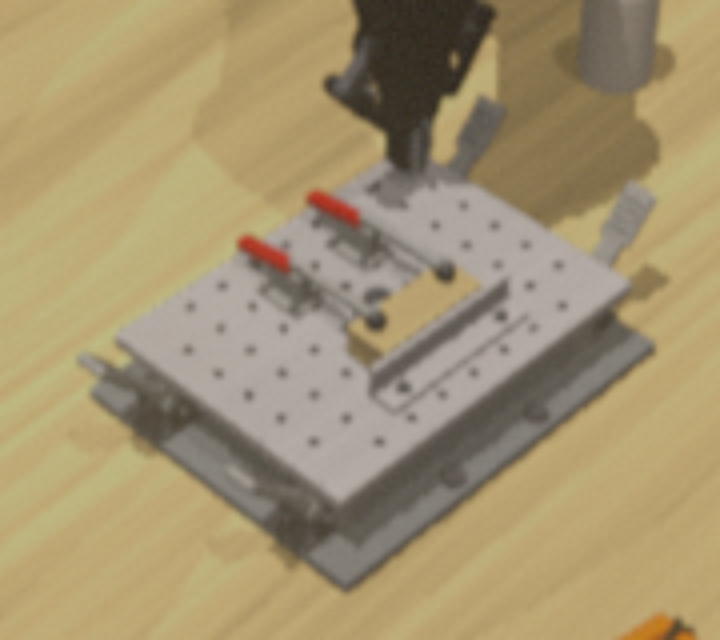

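Emit:
play_rows(
  commands=[
    [0,0,-1,0,0,0,1],
    [0,0,-1,0,0,0,1],
    [0,0,-1,0,0,0,1],
    [0,0,-1,0,0,0,1],
    [0,0,-1,0,0,0,1],
    [0,0,-1,0,0,0,1],
    [0,0,0,0,0,0,1],
    [0,0,0,0,0,0,1],
    [0,0,0,0,0,0,1],
    [0,0,0,0,0,0,1],
  ],
)

```text
time: 3.95
position: [0.4626, 0.1244, 0.064]
eef_rot: [[-0.999, 0.0, -0.037], [0.037, 0.0, -0.999], [-0.0, -1.0, -0.0]]
force: [-4.4, -0.1, 10.6]
gripper_width: 0.002
```

The picture shows the fingertips over the near-left corner at (405,175). With the tip at 56 mm the corner already pushes back with 10.6 N and hasn't gone down, so near-left is firm. Far-left is next.

Emit:
play_rows(
  commands=[
    [0,0,20,0,0,0,1],
    [10,0,20,0,0,0,1],
    [40,-2,0,0,0,0,1],
    [40,-2,0,0,0,0,1],
    [40,-2,0,0,0,0,1],
    [9,0,-20,0,0,0,1],
    [0,0,-16,0,0,0,1],
    [0,0,-2,0,0,0,1],
    [0,0,-1,0,0,0,1],
    [0,0,0,0,0,0,1],
  ],
)

```text
time: 5.2
position: [0.6003, 0.1182, 0.0642]
eef_rot: [[-0.999, -0.001, -0.037], [0.037, -0.0, -0.999], [0.001, -1.0, 0.0]]
force: [0.1, -1.2, 1.7]
gripper_width: 0.001
```

Emit:
play_rows(
  commands=[
    [0,0,-0.5,0,0,0,1],
    [0,0,-0.5,0,0,0,1],
    [0,0,0,0,0,0,1],
    [0,0,0,0,0,0,1],
    [0,0,0,0,0,0,1],
    [0,0,0,0,0,0,1],
    [0,0,0,0,0,0,1],
    [0,0,0,0,0,0,1],
    [0,0,0,0,0,0,1],
    [0,0,0,0,0,0,1],
  ],
)

```text
time: 6.45
position: [0.6004, 0.1182, 0.0641]
eef_rot: [[-0.999, -0.001, -0.037], [0.037, -0.0, -0.999], [0.001, -1.0, 0.0]]
force: [-5.7, -0.7, 10.3]
gripper_width: 0.001
```

Far-left is firm as well: 10.3 N with the tip at 56.1 mm. Now far-right, lifting over the fence on the way.

Emit:
play_rows(
  commands=[
    [0,0,40,0,0,0,1],
    [0,-5,40,0,0,0,1],
    [-1,-45,0,0,0,0,1],
    [-2,-50,0,0,0,0,1],
    [-2,-50,0,0,0,0,1],
    [-1,-45,0,0,0,0,1],
    [0,-4,-40,0,0,0,1],
    [0,0,-33,0,0,0,1],
    [0,0,-4,0,0,0,1],
    [0,0,-2,0,0,0,1],
  ],
)

```text
time: 7.7
position: [0.5957, -0.0803, 0.0648]
eef_rot: [[-0.999, 0.0, -0.037], [0.037, -0.0, -0.999], [-0.0, -1.0, 0.0]]
force: [0.1, -0.4, -0.2]
gripper_width: -0.002
```

Emit:
play_rows(
  commands=[
    [0,0,-0.5,0,0,0,1],
    [0,0,-0.5,0,0,0,1],
    [0,0,0,0,0,0,1],
    [0,0,0,0,0,0,1],
    [0,0,0,0,0,0,1],
    [0,0,0,0,0,0,1],
    [0,0,0,0,0,0,1],
    [0,0,0,0,0,0,1],
    [0,0,0,0,0,0,1],
    [0,0,0,0,0,0,1],
  ],
)

```text
time: 8.95
position: [0.596, -0.0804, 0.0641]
eef_rot: [[-0.999, 0.001, -0.037], [0.037, 0.0, -0.999], [-0.001, -1.0, -0.0]]
force: [-1.2, 2.7, 6.7]
gripper_width: 0.001
```

Far-right is firm too: 6.7 N and no sinking. That leaves near-right.

Emit:
play_rows(
  commands=[
    [0,0,30,0,0,0,1],
    [-10,0,20,0,0,0,1],
    [-40,1,0,0,0,0,1],
    [-40,1,0,0,0,0,1],
    [-40,1,0,0,0,0,1],
    [-11,1,-20,0,0,0,1],
    [0,0,-25,0,0,0,1],
    [0,0,-3,0,0,0,1],
    [0,0,-1,0,0,0,1],
    [0,0,-1,0,0,0,1],
  ],
)

```text
time: 10.2
position: [0.4552, -0.0766, 0.064]
eef_rot: [[-0.999, 0.001, -0.037], [0.037, 0.0, -0.999], [-0.001, -1.0, -0.0]]
force: [0.7, -0.5, 0.7]
gripper_width: 0.0
```

Emit:
play_rows(
  commands=[
    [0,0,-0.5,0,0,0,1],
    [0,0,-0.5,0,0,0,1],
    [0,0,-0.5,0,0,0,1],
    [0,0,-0.5,0,0,0,1],
    [0,0,0,0,0,0,1],
    [0,0,0,0,0,0,1],
    [0,0,0,0,0,0,1],
    [0,0,0,0,0,0,1],
    [0,0,0,0,0,0,1],
    [0,0,0,0,0,0,1],
  ],
)

```text
time: 11.45
position: [0.455, -0.0766, 0.0615]
eef_rot: [[-0.999, 0.001, -0.037], [0.037, -0.0, -0.999], [-0.001, -1.0, -0.0]]
force: [0.5, -1.2, 5.4]
gripper_width: -0.001
```

This corner gives: it's 2.5 mm down at 5.4 N. I'll press a little deeper to get past 3 mm.

Emit:
play_rows(
  commands=[
    [0,0,-0.5,0,0,0,1],
    [0,0,-0.5,0,0,0,1],
    [0,0,-0.5,0,0,0,1],
    [0,0,-0.5,0,0,0,1],
    [0,0,0,0,0,0,1],
    [0,0,0,0,0,0,1],
    [0,0,0,0,0,0,1],
    [0,0,0,0,0,0,1],
    [0,0,0,0,0,0,1],
    [0,0,0,0,0,0,1],
  ],
)

```text
time: 12.7
position: [0.4549, -0.0766, 0.0599]
eef_rot: [[-0.999, 0.001, -0.037], [0.037, -0.0, -0.999], [-0.001, -1.0, 0.0]]
force: [-1.3, -0.3, 10.6]
gripper_width: -0.003
```

```bash
python3 - <<'E'
from h import *
b=(150,310,220,400)
a=vision.grab_frame("scene")[b[0]:b[1],b[2]:b[3]]; cv2.imwrite(f"pics/scene2.png",cv2.resize(a,None,fx=4,fy=4))
E
```

```text
(no output)
```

View pics/scene2.png

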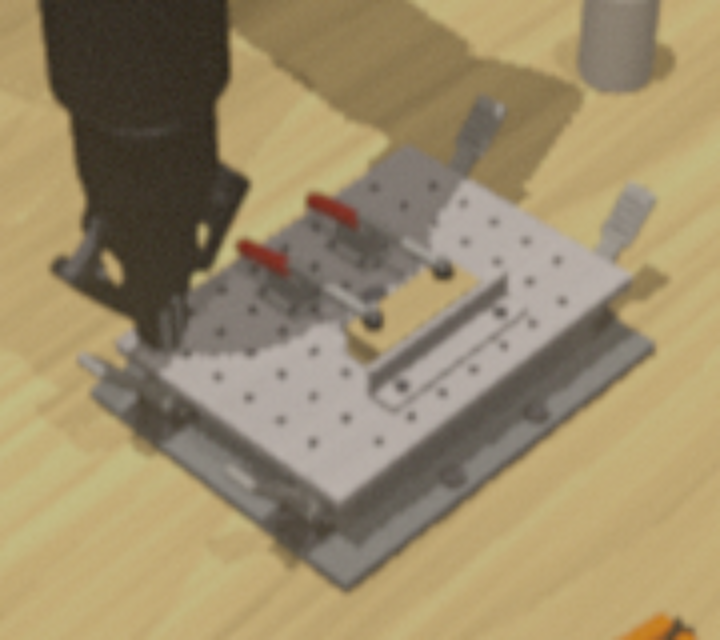

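The corner sank to 4.1 mm and then bottomed out, so near-right is the one that rocks. Next I'll locate its lever tab. In the top zoom it's at (718,393), with its end at about x = 745.

```bash
python3 - <<'E'
from h import *
yaw=np.radians(-2.1);c=np.array([.528,.0213]);R=np.array([[np.cos(yaw),-np.sin(yaw)],[np.sin(yaw),np.cos(yaw)]])
for nm,v,z in(('tabNR',(718,393),.072),('endNR',(745,393),.084),('tabFR',(722,152),.072),('tabNL',(85,368),.072),('tabFL',(97,128),.072),('endNL',(55,366),.084)):
    p=ray('top',((v[0]+.5)/5.3-.5+225,(v[1]+.5)/5.3-.5+225),z)[:2]; print(nm,p.round(4),(R.T@(p-c)).round(4))
for o in(42,45): print(o,c+R@np.array([-.055,-.112-o/1000]))
E
```

```text
tabNR [ 0.4614 -0.1249] [-0.0612 -0.1485]
endNR [ 0.4602 -0.1364] [-0.062 -0.16 ]
tabFR [ 0.5768 -0.13  ] [ 0.0543 -0.1494]
tabNL [0.475  0.1732] [-0.0586  0.1498]
tabFL [0.5906 0.1712] [0.0571 0.1521]
endNL [0.4747 0.1851] [-0.0593  0.1618]
42 [ 0.46739381 -0.13058117]
45 [ 0.46728388 -0.13357915]
```

Emit:
play_rows(
  commands=[
    [0,0,20,0,0,0,1],
    [0,0,30,0,0,0,1],
    [4,-28,0,0,0,0,1],
    [4,-29,0,0,0,0,1],
    [0,0,0,0,0,0,1],
    [0,0,-8,0,0,0,1],
    [0,0,-5,0,0,0,1],
    [0,0,-3,0,0,0,1],
    [0,0,0,0,0,0,1],
    [0,0,0,0,0,0,1],
  ],
)

```text
time: 14.0
position: [0.4627, -0.1334, 0.0933]
eef_rot: [[-0.999, 0.0, -0.037], [0.037, 0.0, -0.999], [-0.0, -1.0, -0.0]]
force: [0.4, 0.2, 0.4]
gripper_width: 0.001
```

```bash
python3 - <<'E'
from h import *
print(r.get_state()['force'])
b=(150,310,220,400)
a=vision.grab_frame("scene")[b[0]:b[1],b[2]:b[3]]; cv2.imwrite(f"pics/scene3.png",cv2.resize(a,None,fx=4,fy=4))
E
```

```text
[0.38844895 0.20376452 0.36467621]
```

View pics/scene3.png

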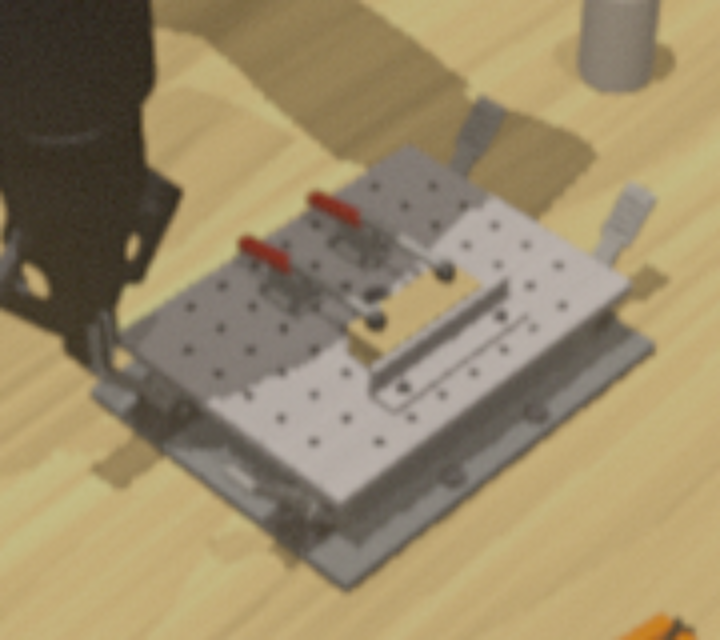

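The plate has sprung back, and the fingertips at about (90,360) sit right over the near-right lever's end. Pressing it down now.

Emit:
play_rows(
  commands=[
    [0,0,-5,0,0,0,1],
    [0,0,-5,0,0,0,1],
    [0,0,-5,0,0,0,1],
    [0,0,-5,0,0,0,1],
    [0,0,-5,0,0,0,1],
    [0,0,-5,0,0,0,1],
    [0,0,-5,0,0,0,1],
    [0,0,-5,0,0,0,1],
    [0,0,-5,0,0,0,1],
    [0,0,0,0,0,0,1],
  ],
)

```text
time: 15.3
position: [0.4622, -0.1336, 0.0477]
eef_rot: [[-0.999, -0.001, -0.037], [0.037, 0.0, -0.999], [0.001, -1.0, -0.0]]
force: [0.2, 0.6, 0.6]
gripper_width: -0.001
```

Emit:
play_rows(
  commands=[
    [0,0,-2,0,0,0,1],
    [0,0,-2,0,0,0,1],
    [0,0,-2,0,0,0,1],
    [0,0,-1,0,0,0,1],
    [0,0,-1,0,0,0,1],
    [0,0,-1,0,0,0,1],
    [0,0,-1,0,0,0,1],
    [0,0,0,0,0,0,1],
    [0,0,0,0,0,0,1],
    [0,0,0,0,0,0,1],
  ],
)

```text
time: 16.55
position: [0.4626, -0.1335, 0.0382]
eef_rot: [[-0.999, 0.0, -0.037], [0.037, 0.0, -0.999], [0.0, -1.0, -0.0]]
force: [0.6, 0.2, 0.8]
gripper_width: 0.002
```

There's hardly any force, so I'll check with a picture.

```bash
python3 - <<'E'
from h import *
b=(150,310,220,400)
a=vision.grab_frame("scene")[b[0]:b[1],b[2]:b[3]]; cv2.imwrite(f"pics/scene4.png",cv2.resize(a,None,fx=4,fy=4))
E
```

```text
(no output)
```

View pics/scene4.png

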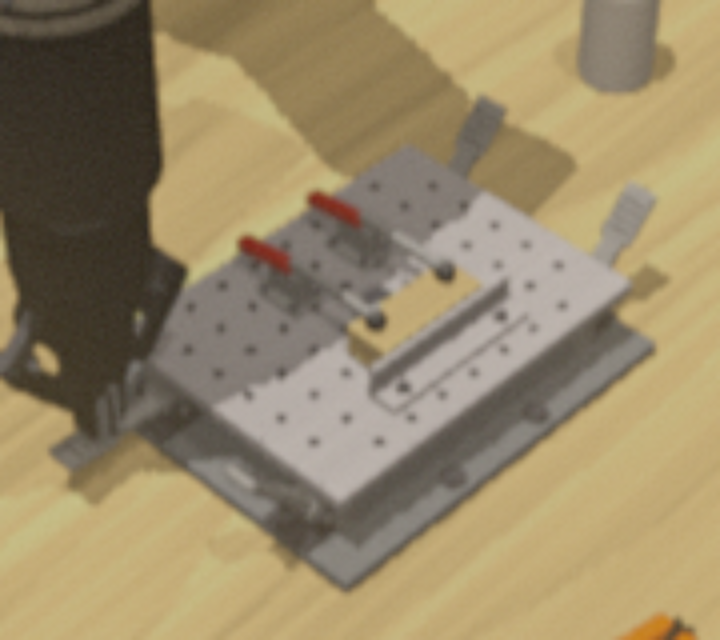

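The lever is well down, with the tips at (110,425) resting on its pad. Static friction lets the force relax at rest. I'll press on to the stop.

Emit:
play_rows(
  commands=[
    [0,0,-1,0,0,0,1],
    [0,0,-1,0,0,0,1],
    [0,0,-1,0,0,0,1],
    [0,0,-0.5,0,0,0,1],
    [0,0,-0.5,0,0,0,1],
    [0,0,0,0,0,0,1],
    [0,0,0,0,0,0,1],
    [0,0,0,0,0,0,1],
    [0,0,0,0,0,0,1],
    [0,0,0,0,0,0,1],
  ],
)

```text
time: 17.85
position: [0.4626, -0.1338, 0.0346]
eef_rot: [[-0.999, 0.0, -0.037], [0.037, -0.0, -0.999], [-0.0, -1.0, 0.0]]
force: [-0.7, -1.7, 6.3]
gripper_width: 0.002
```

Emit:
play_rows(
  commands=[
    [0,0,-0.5,0,0,0,1],
    [0,0,-0.5,0,0,0,1],
    [0,0,-0.5,0,0,0,1],
    [0,0,0,0,0,0,1],
    [0,0,0,0,0,0,1],
    [0,0,0,0,0,0,1],
    [0,0,0,0,0,0,1],
    [0,0,0,0,0,0,1],
    [0,0,0,0,0,0,1],
    [0,0,0,0,0,0,1],
  ],
)

```text
time: 19.1
position: [0.4628, -0.1338, 0.0341]
eef_rot: [[-0.999, 0.001, -0.037], [0.037, -0.0, -0.999], [-0.001, -1.0, 0.0]]
force: [-5.7, 0.0, 20.9]
gripper_width: 0.004
```

The stop is reached: 20.9 N with the tip at 26 mm, which is level with a flat lever's top. Now back to the near-right corner for the firm check.

Emit:
play_rows(
  commands=[
    [0,0,20,0,0,0,1],
    [0,0,30,0,0,0,1],
    [0,0,25,0,0,0,1],
    [-4,28,0,0,0,0,1],
    [-4,29,0,0,0,0,1],
    [0,0,-25,0,0,0,1],
    [0,0,-12,0,0,0,1],
    [0,0,-2,0,0,0,1],
    [0,0,0,0,0,0,1],
    [0,0,0,0,0,0,1],
  ],
)

```text
time: 20.35
position: [0.4549, -0.0768, 0.0692]
eef_rot: [[-0.999, 0.001, -0.038], [0.038, 0.0, -0.999], [-0.001, -1.0, -0.0]]
force: [-0.1, -0.0, -1.3]
gripper_width: -0.005
```

Emit:
play_rows(
  commands=[
    [0,0,-1,0,0,0,1],
    [0,0,-1,0,0,0,1],
    [0,0,-0.5,0,0,0,1],
    [0,0,0,0,0,0,1],
    [0,0,0,0,0,0,1],
    [0,0,0,0,0,0,1],
    [0,0,0,0,0,0,1],
    [0,0,0,0,0,0,1],
    [0,0,0,0,0,0,1],
    [0,0,0,0,0,0,1],
  ],
)

```text
time: 21.6
position: [0.4546, -0.0766, 0.0663]
eef_rot: [[-0.999, -0.0, -0.037], [0.037, -0.0, -0.999], [0.0, -1.0, 0.0]]
force: [0.2, 0.4, -0.4]
gripper_width: 0.001
```

Emit:
play_rows(
  commands=[
    [0,0,-1,0,0,0,1],
    [0,0,-1,0,0,0,1],
    [0,0,-0.5,0,0,0,1],
    [0,0,-0.5,0,0,0,1],
    [0,0,-0.5,0,0,0,1],
    [0,0,0,0,0,0,1],
    [0,0,0,0,0,0,1],
    [0,0,0,0,0,0,1],
    [0,0,0,0,0,0,1],
    [0,0,0,0,0,0,1],
  ],
)

```text
time: 22.85
position: [0.4545, -0.0767, 0.0631]
eef_rot: [[-0.999, -0.0, -0.037], [0.037, -0.0, -0.999], [0.0, -1.0, 0.0]]
force: [-2.5, -0.2, 5.8]
gripper_width: -0.002
```

Emit:
play_rows(
  commands=[
    [0,0,-0.5,0,0,0,1],
    [0,0,0,0,0,0,1],
    [0,0,0,0,0,0,1],
    [0,0,0,0,0,0,1],
    [0,0,0,0,0,0,1],
    [0,0,0,0,0,0,1],
    [0,0,0,0,0,0,1],
    [0,0,0,0,0,0,1],
    [0,0,0,0,0,0,1],
    [0,0,0,0,0,0,1],
  ],
)

```text
time: 24.1
position: [0.4545, -0.0767, 0.063]
eef_rot: [[-0.999, 0.0, -0.037], [0.037, -0.0, -0.999], [-0.0, -1.0, 0.0]]
force: [-3.9, 0.4, 11.7]
gripper_width: 0.001
```

The corner is now solid: 11.7 N and only about 1 mm down, matching the 0.8 mm shim gap. Lifting clear.

Emit:
play_rows(
  commands=[
    [0,0,20,0,0,0,1],
    [0,0,40,0,0,0,1],
    [0,0,50,0,0,0,1],
    [0,0,50,0,0,0,1],
    [0,-40,20,0,0,0,1],
    [0,-50,0,0,0,0,1],
    [0,-50,0,0,0,0,1],
    [0,-40,0,0,0,0,1],
    [0,0,0,0,0,0,1],
    [0,0,0,0,0,0,1],
  ],
)

```text
time: 25.35
position: [0.4543, -0.2565, 0.242]
eef_rot: [[-0.999, -0.0, -0.038], [0.038, 0.0, -0.999], [0.001, -1.0, -0.0]]
force: [0.5, 0.3, -0.1]
gripper_width: 0.001
```

```bash
python3 - <<'E'
from h import *
print(r.get_state()['force'])
a=vision.grab_frame("scene"); cv2.imwrite("pics/scene5f.png",a); cv2.imwrite("pics/scene5.png",cv2.resize(a[150:310,220:400],None,fx=4,fy=4))
t=vision.grab_frame("top"); cv2.imwrite("pics/top5.png",t)
for nm,o in(('scene',a),('top',t)):
    d=cv2.absdiff(o,cv2.imread(f'pics/{nm}0.png')).max(2); print(nm,(d>40).sum())
E
```

```text
[ 0.48060591  0.30224345 -0.12822244]
scene 23304
top 45798
```

View pics/scene5.png

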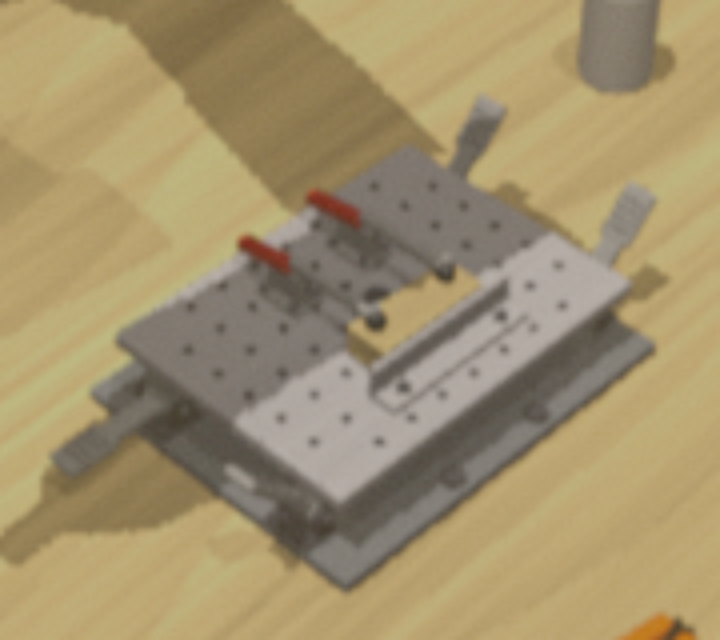

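View pics/top5.png

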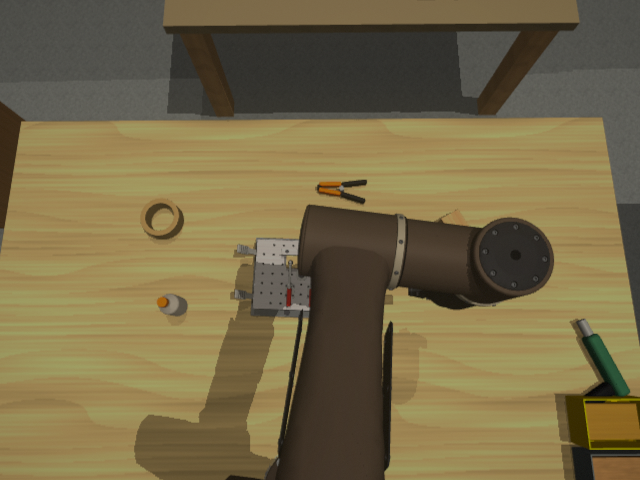

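The final views show the near-right lever flat (its end at about (75,455) in the scene zoom) and the other three levers still up. The plate is level. The tape, bottle and clamp are where they were, and the visible part of the offcut hasn't moved either. The hand is clear, so I'm handing in.

```bash
python3 -c "
from plant import ticket
print(ticket.finish_job())"
```

```text
the job is handed in; nothing more can be done
None
```

The near-right corner was the one that rocked. I pressed its shim lever flat, pressed the corner again to check it, and handed the job in at about 25 s of the 64 s allowed. The hand-in gives no verdict.

- **Finding the corner:** near-left, far-left and far-right held firm, pushing back with 7 to 11 N with no measurable sinking. Near-right went down about 4 mm.
- **Pressing the lever:** I pressed the near-right lever down to its stop. It pushed back with about 21 N with the fingertips 26 mm above the bench, which is where a flat lever's top should be.
- **Checking the corner:** pressed again, near-right took 11.7 N and moved only about 1 mm. I then lifted the hand clear, and the force reading was about zero.
- **Last pictures:** only the near-right lever is flat, the plate is level, and the tape roll, glue bottle and spring clamp have not moved. The arm partly hid the wood offcut, but the part that showed was in its old place.

No check failed, but two things were not measured directly. The shim's own load was judged from the firm press, and the lever angles from the pictures and the fingertip height.

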